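# Assemble the fillet drying stack

### The arm

A 6-joint arm with a two-finger parallel gripper is mounted at the origin on the work surface. World frame = base frame: x ahead of the robot, y to its left, z up, the work surface at z = 0. Lengths are in m, angles in rad, forces in N, time in s.
With the tool pointing down it reaches from about 0.3 to 0.775 m from the base axis. Payload 14.6 kg.
Tool frame: the origin (TCP) lies between the finger pads; the fingertips stand 17 mm ahead of it and the grasp point (between the pads) lies 2 mm behind it; z points along the fingers, y is the direction in which the jaws open and shut (so a half turn about z gives the same grasp; the last joint's range is limited). The gripper opens to 94 mm and grips with 3 to 60 N. Pads are 16 mm wide; open, the fingers measure 119 mm over their backs; the gripper's body (75 mm by 177 mm) begins 78 mm behind the grasp point.
Start: joints at [1.095, 0.3, 1.521, -0, 1.321, -0.067], TCP at [0.219, 0.505, 0.222] pointing down, gripper open.
Joint ranges: [-3.03, 3.03], [-0.79, 2.21], [0.23, 2.52], [-1.04, 4.18], [0, 3.07], [-2.55, 2.55]. Speed limits (rad/s): [2.22, 2.22, 2.57, 3.14, 3.14, 3.14].

### API

Orientations are given as [roll, pitch, yaw] about the fixed x, y, z axes, in that order (R = Rz(yaw) Ry(pitch) Rx(roll)).
In Python, from station import bot gives the robot as it stands.
- The arm moves only by the tool play_rows, never from a script. Its argument "commands" is a list of rows, each an object with "fingers": the opening in per cent of the stroke, from 0 (shut) to 100 (fully open); "delta_pos": the shift along the tool's x, y, z in cm, a list of three; "angular": the turn, a rotation vector about the tool's x, y, z in rad, a list of three. In form: [{"fingers": fingers, "delta_pos": [x, y, z], "angular": [wx, wy, wz]}, ...]. A call has 1 to 12 rows; each row shifts and turns the commanded pose from where the row before left it, along the tool's axes as they then stand; what a row does not reach is not made up. A row lasts 1/8 s, in which the tool goes at most 62.5 mm and 10.7 degrees, less where a joint would pass 70% of its speed; a pose out of reach is approached as far as the arm can. A call is refused whole if a number of a shift passes 6.25 or a number of a turn 0.188, either way. A call with a gripper value outside its range is refused whole. The fingers move at their own pace and stop on an object; "squeeze" is the grip in N (left out, the last holds). Time passes only in rows, so rows that do not move let the fingers close. It gives the time, the measured TCP pose, the force and the opening at its end, in the units of the state.
- bot.state(): the state, without advancing time (a new reading comes with each control period).
- bot.get_image(name): name is "side" or "top" or "wrist"; returns (picture, depth): 420x560x3 uint8, red, green, blue; 420x560 float32, m along the optical axis (not along the pixel's ray), 0 where there is no reading.
- bot.camera_params(name): a dict with "fx", "fy", "cx", "cy" (pixels), "world_to_cam" (4x4, takes a point from world to camera coordinates). Camera axes: x right, y up, looking along -z (the intrinsics and any distortion apply to the point x, -y, -z); pixel columns grow to the right and rows downward; lengths in m; the calibration is good to about 2 mm. A picture is of the moment at which its call begins: read the wrist's pose just before it. camera_params takes no time and is no camera call; for the wrist camera it gives the pose at the moment of the call.
- bot.sign_off(): hands the job in, once; it reports no verdict.
The state is a dict: "clock": time; "joints": joint angles; "joint_vel": joint speeds; "tau": joint torques, N m; "tool_pos": TCP position; "ee_rot": TCP orientation; "ft_force": force on the tool from outside, world axes, zero at the start; "moment": the same for the moment, N m; "finger_gap": finger opening in m.
Only numpy, scipy, OpenCV 4.12 (cv2) and the standard library are available. Lean on these libraries where they do the work, as an engineer would, in place of code of your own. Each camera call takes 0.05 s, during which the arm holds its last target. There are 200 camera calls.

### The job

Build up the small fish-drying stack on the dark base plate, in this order and letting go of each before the next: the steel drip pan centred and square on the base between its corner blocks, then the blue rack with its legs in the base's corner sockets, then the yellow rack with its legs in the blue rack's sockets, and last the white cover with its legs in the yellow rack's sockets. Each must be fully down in its sockets, level and at rest, and the paper cup and the amber jar must stay standing where they are.

Things in the scene. Friction and masses are not known exactly. Their poses are not given: they have to be found in the camera images.
- base: Dark steel base plate, fixed, 150 (x) x 110 (y) x 8 mm, with four black corner blocks 28 mm square, 30 high, at x +-61, y +-41 mm. Each has an 18 mm square socket, 18 deep, open on top: a leg's foot in it is 12 mm above the table. Between blocks a space 94 mm along x is clear for the pan. Origin: centre of underside, at table height. Half-turn symmetric.
- pan_center (a point): Bare steel open drip pan, loose, 82 (x) x 88 (y) mm, walls 22 high, 52 high with its dark handle. Handle: bar along x over the middle, 60 long, 12 wide, 14 high, top at full height, 35 free below. Goes on the base's 8 mm plate, its x along the base's x, either way round. Point: centre, 26 mm above underside. Half-turn symmetric.
- blue_rack_center (a point): Blue rack, 150 (x) x 110 (y) x 121 mm high. 4 round-footed legs 10 mm thick at x +-61, y +-41. Grid deck 8 thick, underside 75 above feet. Over legs 28 mm corner blocks rise 17 above its top, with 18 mm square sockets, bottoms 84 above feet. Handle: bar along x over the middle, 60 long, 12 wide, 14 high, top at full height, 24 free below. Point: centre, 60.5 mm above feet. Half-turn symmetric.
- yellow_rack_center (a point): Yellow rack, 150 (x) x 110 (y) x 106 mm high. 4 round-footed legs 10 mm thick at x +-61, y +-41. Grid deck 8 thick, underside 60 above feet. Over legs 28 mm corner blocks rise 17 above its top, with 18 mm square sockets, bottoms 69 above feet. Handle: bar along x over the middle, 60 long, 12 wide, 14 high, top at full height, 24 free below. Point: centre, 53 mm above feet. Half-turn symmetric.
- cover_center (a point): White cover, 96 mm high: solid plate 150 (x) x 110 (y) x 8 mm, underside 50 above feet, no sockets, red handle. 4 round-footed legs 10 mm thick at x +-61, y +-41. Handle: bar along x over the middle, 60 long, 12 wide, 14 high, top at full height, 24 free below. Point: centre, 48 mm above feet. Half-turn symmetric.
- cup_center (a point): Bystander, leave alone: loose white paper cup with black lid, 76 mm across, 103 mm high. Point: on its axis, 50 mm above the table.
- jar_center (a point): Bystander, leave alone: loose amber glass jar with green cap, 68 mm across, 85 mm high. Point: on its axis, 42 mm above the table.
Things that resemble listed ones, but are neither listed nor needed, are in the scene too. Of the things that look like the part that bears yellow_rack_center, the larger one is meant.

How it is judged:
By the outcome, as a careful person would: the job done as asked, in the order asked, and still so for the second after the job is handed in, with the robot touching nothing.
It also fails if it takes over 131 s, if anything falls off the work surface, if the arm or the gripper's body presses on something with over 40 N, if the wrist force passes 120 N, or if a joint passes its speed limit or range.

## Working session

There is one attempt and no reset: what is moved stays moved. The work goes in short steps, Python scripts to look and compute and a tool call to move; the robot and the scene stay as the last step left them, time stands still between calls to the robot, and variables do not carry over. Pictures are saved under pics/ and viewed, about 12 in all and at most 16, crops included, and the job is handed in when it is done.

Besides the shell and the picture viewer there is one more tool, called as a command line: name --argument value ..., lists and objects as JSON in quotes. play_rows: Moves the arm, as the interface text tells. Its arguments: {"type":"object","properties":{"commands":{"type":"array","items":{"type":"object","properties":{"fingers":{"type":"number"},"delta_pos":{"type":"array","items":{"type":"number"}},"angular":{"type":"array","items":{"type":"number"}}}}},"squeeze":{"type":"number"}},"required":["commands"]}

```bash
ls; mkdir -p pics
python3 - <<'E'
from station import bot
import cv2,numpy as np
print(bot.state())
for n in("side","top"):
    im,d=bot.get_image(n); cv2.imwrite(f"pics/{n}0.png",im[:,:,::-1]); np.savez(f"{n}0.npz",im=im,d=d)
    print(n,bot.camera_params(n))
print(bot.camera_params("wrist"))
E
```

```text
pics
{'clock': 0.0, 'joints': array([ 1.09538223e+00,  3.00450078e-01,  1.52156990e+00,  2.76146678e-06,
        1.32071884e+00, -6.65952100e-02]), 'joint_vel': array([ 0.00039595,  0.001687  , -0.00035152,  0.00064944, -0.00010421,
       -0.00042459]), 'tau': array([-2.25498243e-04, -5.31809199e+01, -3.52744675e+01,  7.08105974e-02,
        2.44509632e-02, -8.13506813e-05]), 'tool_pos': array([0.21852705, 0.50445801, 0.22190259]), 'ee_rot': array([-3.14044921e+00, -7.89415486e-05,  2.73277303e+00]), 'ft_force': array([ 0.20447873, -1.0322565 ,  0.10207144]), 'moment': array([-0.01701635,  0.00295436, -0.00787104]), 'finger_gap': 0.09411443819660233}
side {'fx': 434.7610873205465, 'fy': 434.7610873205465, 'cx': 281.26201571937486, 'cy': 208.78174010845294, 'world_to_cam': array([[ 0.96927631, -0.24554862, -0.01446722, -0.528089  ],
       [ 0.17718063,  0.65618458,  0.73350448, -0.13186501],
       [-0.17061785, -0.71353183,  0.67953063, -1.08594607],
       [ 0.        ,  0.        ,  0.        ,  1.        ]])}
top {'fx': 403.33112100866686, 'fy': 403.33112100866686, 'cx': 274.28368637893965, 'cy': 201.0071182709127, 'world_to_cam': array([[-0.01216622, -0.99979548,  0.01615492, -0.00791388],
       [ 0.99203623, -0.01004311,  0.12555181, -0.53453479],
       [-0.12536389,  0.01755375,  0.99195552, -1.13655559],
       [ 0.        ,  0.        ,  0.        ,  1.        ]])}
{'fx': 348.49944203794456, 'fy': 348.49944203794456, 'cx': 281.48556454349216, 'cy': 209.54595123221927, 'world_to_cam': array([[ 0.39762078,  0.91754877, -0.0014028 , -0.5496199 ],
       [-0.88254342,  0.382032  , -0.27416904,  0.02817551],
       [-0.25102755,  0.11025334,  0.96168049, -0.39301997],
       [ 0.        ,  0.        ,  0.        ,  1.        ]])}
```

View pics/side0.png

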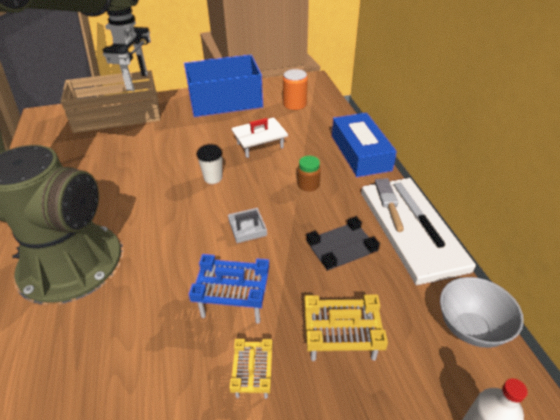

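View pics/top0.png

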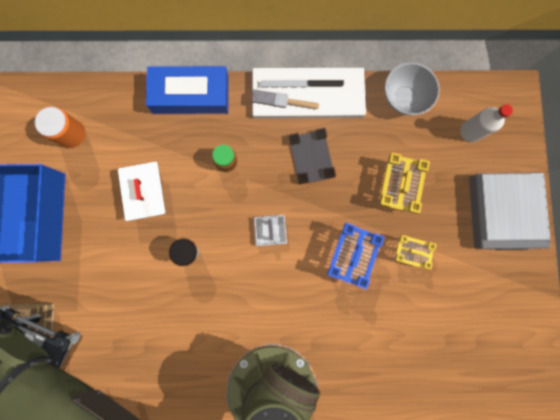

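The side and top views show the base at about (312,155) in the top picture, pan (270,230), blue rack (356,256), large yellow rack (406,182), with its small lookalike at (416,252), cover (141,190), cup (183,252) and jar (224,157). Next I'll measure these from colour plus depth.

```bash
cat > h.py <<'E'
import numpy as np,cv2
from station import bot
def cloud(n,d,P=None):
    P=P or bot.camera_params(n)
    v,u=np.mgrid[:420,:560]
    c=np.stack([(u-P['cx'])/P['fx']*d,-(v-P['cy'])/P['fy']*d,-d,np.ones_like(d)],-1)
    w=c@np.linalg.inv(P['world_to_cam']).T
    w=w[...,:3]; w[d<=0]=np.nan
    return w
def rect(pts):
    (cx,cy),(a,b),t=cv2.minAreaRect((pts[:,:2]*1000).astype(np.float32))
    if a<b: a,b,t=b,a,t+90      # t: direction of the long side, deg
    t=(t+90)%180-90
    return np.round([cx,cy,a,b,t],1)
E
python3 - <<'E'
from h import *
z=np.load('top0.npz');im,d=z['im'],z['d'];w=cloud('top',d)
hsv=cv2.cvtColor(im,cv2.COLOR_RGB2HSV);H,S,V=[hsv[...,i].astype(int) for i in range(3)]
R=dict(base=(285,338,122,190,(V<90)),pan=(248,292,210,250,(S<90)),blue=(322,390,215,295,(H>100)&(H<130)&(S>120)),
 yel=(375,435,145,220,(H>20)&(H<35)&(S>150)),small=(393,440,230,275,(H>20)&(H<35)&(S>150)),cover=(112,170,155,225,(S<60)&(V>120)),red=(112,170,155,225,((H<8)|(H>172))&(S>150)),
 cup=(165,200,235,270,V<70),jar=(210,240,140,175,(H>40)&(H<85)&(S>100)))
for k,(a,b,c,e,m) in R.items():
    M=np.zeros(d.shape,bool);M[c:e,a:b]=m[c:e,a:b]
    p=w[M];p=p[~np.isnan(p[:,2])]
    zz=np.percentile(p[:,2],[2,25,50,75,98])*1000
    lo={'blue':.07,'yel':.055,'small':.03,'cover':.045,'red':.08,'cup':.08,'jar':.07,'base':.004,'pan':.01}[k]
    q=p[p[:,2]>lo]
    print(k,len(p),np.round(zz),rect(q),'mean',np.round(q.mean(0)*1000))
    if k in('blue','yel','pan'):
        t=p[p[:,2]>{'blue':.110,'yel':.096,'pan':.042}[k]]; print('  handle',len(t),rect(t) if len(t)>4 else '')
E
```

```text
base 555 [ 4.  9. 14. 28. 33.] [ 669.9 -126.5  149.8  108.1   10.7] mean [ 668. -129.   18.]
pan 948 [-2.  1.  3.  7. 53.] [450.   -1.4  87.7  81.8 -86.1] mean [450.  -2.  33.]
  handle 88 [449.7  -1.4  57.6  11.7   4.2]
blue 994 [ 79.  82.  85.  99. 122.] [ 376.  -231.7  147.6  109.   -21. ] mean [ 377. -232.   91.]
  handle 94 [ 375.6 -230.6   59.9    9.3  -20.8]
yel 1184 [ 61.  67.  70.  83. 107.] [ 576.8 -381.5  151.5  111.2  -13.8] mean [ 576. -380.   76.]
  handle 101 [ 576.8 -381.    60.3   13.1  -13.7]
small 461 [ 1. 44. 47. 55. 71.] [ 382.3 -410.9  100.2   72.6   74.9] mean [ 382. -410.   50.]
cover 2049 [-1. 56. 58. 59. 62.] [563.8 364.1 150.5 111.6  10.1] mean [562. 362.  58.]
red 71 [ 89.  93.  96.  97. 100.] [563.  362.9  52.   11.9  10.5] mean [564. 363.  95.]
cup 522 [ 98. 101. 103. 104. 107.] [390.7 235.5  67.9  64.  -90. ] mean [391. 235. 103.]
jar 361 [ 1. 83. 85. 86. 89.] [6.599e+02 1.296e+02 5.820e+01 5.640e+01 5.000e-01] mean [660. 130.  85.]
```

```bash
cat >> h.py <<'E'
def plan(x,y,z,yaw):
    """mm, deg -> turn wz (rad) and then the shift in cm along the tool axes after the turn"""
    from scipy.spatial.transform import Rotation as Ro
    s=bot.state();R0=Ro.from_euler('xyz',s['ee_rot']);R1=Ro.from_euler('xyz',[np.pi,0,np.radians(yaw)])
    print('turn',np.round((R0.inv()*R1).as_rotvec(),3),'shift',np.round(R1.inv().apply(np.array([x,y,z])/10-s['tool_pos']*100),2),
      'pos',np.round(s['tool_pos']*1000,1),'F',np.round(s['ft_force'],1),'gap',round(s['finger_gap']*1000,1),'t',round(s['clock'],2))
E
python3 -c "
from h import *
plan(449.8,-1.4,120,184.0)
M=bot.camera_params('wrist')['world_to_cam'];c=-M[:3,:3].T@M[:3,3];print(c,-M[2,:3])"
```

```text
turn [-0.001 -0.    -0.479] shift [-19.54 -52.08  10.19] pos [218.5 504.5 221.9] F [-0.1  0.3 -0.2] gap 94.3 t 0.1
[0.14474756 0.53687088 0.38491348] [ 0.25102755 -0.11025334 -0.96168049]
```

play_rows --commands '[{"fingers": 60, "angular": [0, 0, -0.16]}, {"fingers": 60, "angular": [0, 0, -0.16]}, {"fingers": 60, "angular": [0, 0, -0.16]}, {"fingers": 60, "delta_pos": [-1.6, -4.35, 0]}, {"fingers": 60, "delta_pos": [-1.6, -4.35, 0]}, {"fingers": 60, "delta_pos": [-1.6, -4.35, 0]}, {"fingers": 60, "delta_pos": [-1.6, -4.35, 0]}, {"fingers": 60, "delta_pos": [-1.6, -4.35, 0]}, {"fingers": 60, "delta_pos": [-1.6, -4.35, 0]}, {"fingers": 60, "delta_pos": [-1.6, -4.35, 0]}, {"fingers": 60, "delta_pos": [-1.6, -4.35, 0]}, {"fingers": 60, "delta_pos": [-1.6, -4.35, 0]}]'

```text
validation failed for argument at $.co...
```

```bash
python3 -c "
from h import *
plan(449.8,-1.4,120,184.0)"
```

```text
turn [-0.001 -0.    -0.479] shift [-19.54 -52.08  10.19] pos [218.5 504.5 221.9] F [-0.1  0.3 -0.2] gap 94.3 t 0.1
```

play_rows --commands '[{"fingers": 60, "delta_pos": [0, 0, 0], "angular": [0, 0, -0.16]}, {"fingers": 60, "delta_pos": [0, 0, 0], "angular": [0, 0, -0.16]}, {"fingers": 60, "delta_pos": [0, 0, 0], "angular": [0, 0, -0.16]}, {"fingers": 60, "delta_pos": [-1.6, -4.35, 0], "angular": [0, 0, 0]}, {"fingers": 60, "delta_pos": [-1.6, -4.35, 0], "angular": [0, 0, 0]}, {"fingers": 60, "delta_pos": [-1.6, -4.35, 0], "angular": [0, 0, 0]}, {"fingers": 60, "delta_pos": [-1.6, -4.35, 0], "angular": [0, 0, 0]}, {"fingers": 60, "delta_pos": [-1.6, -4.35, 0], "angular": [0, 0, 0]}, {"fingers": 60, "delta_pos": [-1.6, -4.35, 0], "angular": [0, 0, 0]}, {"fingers": 60, "delta_pos": [-1.6, -4.35, 0], "angular": [0, 0, 0]}, {"fingers": 60, "delta_pos": [-1.6, -4.35, 0], "angular": [0, 0, 0]}, {"fingers": 60, "delta_pos": [-1.6, -4.35, 0], "angular": [0, 0, 0]}]'

```text
clock: 1.6
tool_pos: [0.3904, 0.1229, 0.2224]
ee_rot: [3.142, -0.0, -3.07]
ft_force: [0.5, 0.4, -1.5]
finger_gap: 0.0564
```

```bash
python3 -c "
from h import *
plan(449.8,-1.4,120,184.0)"
```

```text
turn [ 0.    -0.     0.001] shift [ -5.06 -12.82  10.24] pos [390.4 122.9 222.4] F [ 0.5  0.4 -1.5] gap 56.4 t 1.6
```

play_rows --commands '[{"fingers": 60, "delta_pos": [-1.7, -4.3, 0], "angular": [0, 0, 0]}, {"fingers": 60, "delta_pos": [-1.7, -4.3, 1], "angular": [0, 0, 0]}, {"fingers": 60, "delta_pos": [-1.7, -4.3, 2], "angular": [0, 0, 0]}, {"fingers": 60, "delta_pos": [0, 0, 3], "angular": [0, 0, 0]}, {"fingers": 60, "delta_pos": [0, 0, 2], "angular": [0, 0, 0]}, {"fingers": 60, "delta_pos": [0, 0, 0], "angular": [0, 0, 0]}, {"fingers": 60, "delta_pos": [0, 0, 0], "angular": [0, 0, 0]}]'

```text
clock: 2.48
tool_pos: [0.4505, -0.0005, 0.1432]
ee_rot: [-3.141, 0.001, -3.07]
ft_force: [-0.7, -0.7, 1.5]
finger_gap: 0.0569
```

```bash
cat > w.py <<'E'
import sys
from h import *
P=bot.camera_params('wrist');im,d=bot.get_image('wrist');np.savez('w.npz',im=im,d=d,M=P['world_to_cam'])
cv2.imwrite(f'pics/{sys.argv[1]}.png',im[:,:,::-1])
w=cloud('wrist',d,P);np.save('w.npy',w)
E
python3 w.py pan1; python3 -c "
from h import *
plan(449.8,-1.4,43,184.0)
w=np.load('w.npy').reshape(-1,3);w=w[~np.isnan(w[:,2])]
n=w[np.hypot(w[:,0]-.45,w[:,1])<.07]
for a,b in((.044,.056),(.01,.03)):
  q=n[(n[:,2]>a)&(n[:,2]<b)];print(len(q),rect(q),np.median(q[:,2]))"
```

```text
turn [-0.     0.001  0.002] shift [ 0.08 -0.08 10.04] pos [450.6  -0.6 143.4] F [ 1.7  0.6 -0.5] gap 56.3 t 2.52
1221 [450.8   0.5  60.1  11.8   4.3] 0.052616394621504636
2278 [450.9   0.6  88.3  82.2 -85.9] 0.021967098020657688
```

View pics/pan1.png

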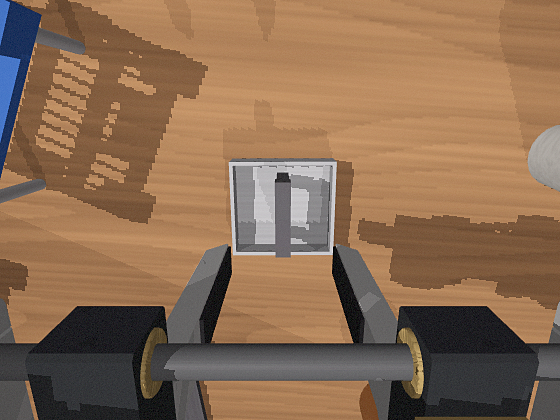

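The wrist view shows the pan between the open fingers at (232–335, 160–255), with its handle at column 283, lined up. I'll go down and grip.

play_rows --commands '[{"fingers": 60, "delta_pos": [0, 0, 2.5], "angular": [0, 0, 0]}, {"fingers": 60, "delta_pos": [0, 0, 2.5], "angular": [0, 0, 0]}, {"fingers": 60, "delta_pos": [0, 0, 2.5], "angular": [0, 0, 0]}, {"fingers": 60, "delta_pos": [0, 0, 2.5], "angular": [0, 0, 0]}, {"fingers": 60, "delta_pos": [0, 0, 0], "angular": [0, 0, 0]}, {"fingers": 0, "delta_pos": [0, 0, 0], "angular": [0, 0, 0]}, {"fingers": 0, "delta_pos": [0, 0, 0], "angular": [0, 0, 0]}, {"fingers": 0, "delta_pos": [0, 0, 0], "angular": [0, 0, 0]}, {"fingers": 0, "delta_pos": [0, 0, 0], "angular": [0, 0, 0]}, {"fingers": 0, "delta_pos": [0, 0, 0], "angular": [0, 0, 0]}]' --squeeze 40

```text
clock: 3.78
tool_pos: [0.4502, -0.0006, 0.0426]
ee_rot: [3.142, 0.0, -3.07]
ft_force: [-0.6, 0.3, 3.6]
finger_gap: 0.0117
```

play_rows --commands '[{"fingers": 0, "delta_pos": [0, 0, 0], "angular": [0, 0, 0]}, {"fingers": 0, "delta_pos": [0, 0, -1], "angular": [0, 0, 0]}, {"fingers": 0, "delta_pos": [0, 0, -2], "angular": [0, 0, 0]}, {"fingers": 0, "delta_pos": [0, 0, -3], "angular": [0, 0, 0]}, {"fingers": 0, "delta_pos": [0, 0, -3], "angular": [0, 0, 0]}, {"fingers": 0, "delta_pos": [0, 0, -2], "angular": [0, 0, 0]}, {"fingers": 0, "delta_pos": [0, 0, 0], "angular": [0, 0, 0]}]'

```text
clock: 4.65
tool_pos: [0.4507, -0.0007, 0.1538]
ee_rot: [-3.141, 0.003, -3.07]
ft_force: [0.1, 0.2, -1.6]
finger_gap: 0.0114
```

```bash
python3 -c "
from h import *
plan(669.9,-126.5,150,190.6)"
```

```text
turn [-0.001  0.003 -0.114] shift [-19.24 -16.4    0.38] pos [450.7  -0.7 153.8] F [ 0.1  0.2 -1.6] gap 11.4 t 4.65
```

play_rows --commands '[{"fingers": 0, "delta_pos": [0, 0, 0], "angular": [0, 0, -0.114]}, {"fingers": 0, "delta_pos": [-2.4, -2.05, 0], "angular": [0, 0, 0]}, {"fingers": 0, "delta_pos": [-2.4, -2.05, 0], "angular": [0, 0, 0]}, {"fingers": 0, "delta_pos": [-2.4, -2.05, 0], "angular": [0, 0, 0]}, {"fingers": 0, "delta_pos": [-2.4, -2.05, 0], "angular": [0, 0, 0]}, {"fingers": 0, "delta_pos": [-2.4, -2.05, 0], "angular": [0, 0, 0]}, {"fingers": 0, "delta_pos": [-2.4, -2.05, 0], "angular": [0, 0, 0]}, {"fingers": 0, "delta_pos": [-2.4, -2.05, 0], "angular": [0, 0, 0]}, {"fingers": 0, "delta_pos": [-2.4, -2.05, 0], "angular": [0, 0, 0]}, {"fingers": 0, "delta_pos": [0, 0, 0], "angular": [0, 0, 0]}, {"fingers": 0, "delta_pos": [0, 0, 0], "angular": [0, 0, 0]}]'

```text
clock: 6.02
tool_pos: [0.6684, -0.1261, 0.1511]
ee_rot: [3.141, -0.002, -2.956]
ft_force: [0.2, 1.0, -2.8]
finger_gap: 0.0115
```

```bash
python3 w.py base1; python3 -c "
from h import *
plan(669.9,-126.5,51.5,190.6)
w=np.load('w.npy');g=np.load('w.npz')['im'].max(-1)
w=w.reshape(-1,3);g=g.ravel()
near=np.hypot(w[:,0]-.67,w[:,1]+.127)<.11
q=w[near&(w[:,2]>.02)&(w[:,2]<.036)&(g<90)];print('blocks',len(q),rect(q),np.median(q[:,2]))
q=w[near&(w[:,2]>.085)&(w[:,2]<.135)];print('pan',len(q),rect(q[:]),np.median(q[:,2]),np.percentile(q[:,2],[2,98]))
"
```

```text
turn [ 0.001 -0.001  0.   ] shift [-0.14 -0.07 10.02] pos [ 668.4 -126.   151.7] F [-0.4 -0.9 -1.8] gap 12.0 t 6.08
blocks 1719 [ 611.8 -137.8  110.1   27.8  -79.3] 0.0305076421877285
pan 13858 [ 669.2 -125.6   88.3   82.7  -79.3] 0.1126139801189689 [0.11080136 0.13194726]
```

View pics/base1.png

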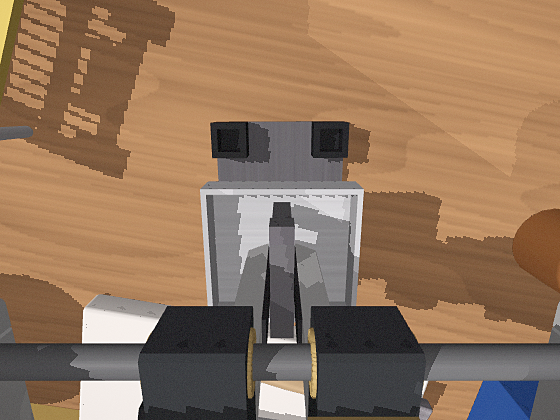

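The wrist view shows the base's two near blocks at (229,140) and (331,140) and the held pan square above. The pan needs about +2 mm in x and −0.6 mm in y, then it can go down.

play_rows --commands '[{"fingers": 0, "delta_pos": [-0.2, -0.1, 2.5], "angular": [0, 0, 0]}, {"fingers": 0, "delta_pos": [0, 0, 2.5], "angular": [0, 0, 0]}, {"fingers": 0, "delta_pos": [0, 0, 2.0], "angular": [0, 0, 0]}, {"fingers": 0, "delta_pos": [0, 0, 1.2], "angular": [0, 0, 0]}, {"fingers": 0, "delta_pos": [0, 0, 0.8], "angular": [0, 0, 0]}, {"fingers": 0, "delta_pos": [0, 0, 0.5], "angular": [0, 0, 0]}, {"fingers": 0, "delta_pos": [0, 0, 0.4], "angular": [0, 0, 0]}, {"fingers": 0, "delta_pos": [0, 0, 0.1], "angular": [0, 0, 0]}, {"fingers": 0, "delta_pos": [0, 0, 0], "angular": [0, 0, 0]}, {"fingers": 0, "delta_pos": [0, 0, 0], "angular": [0, 0, 0]}]'

```text
clock: 7.32
tool_pos: [0.6714, -0.1271, 0.0527]
ee_rot: [-3.141, 0.0, -2.956]
ft_force: [-0.3, -0.3, -2.7]
finger_gap: 0.0117
```

play_rows --commands '[{"fingers": 0, "delta_pos": [0, 0, 0.1], "angular": [0, 0, 0]}, {"fingers": 0, "delta_pos": [0, 0, 0.1], "angular": [0, 0, 0]}, {"fingers": 0, "delta_pos": [0, 0, 0], "angular": [0, 0, 0]}, {"fingers": 0, "delta_pos": [0, 0, 0], "angular": [0, 0, 0]}]'

```text
clock: 7.82
tool_pos: [0.6713, -0.1271, 0.0506]
ee_rot: [-3.141, 0.0, -2.956]
ft_force: [-1.3, -0.8, 1.6]
finger_gap: 0.0117
```

Contact is there, so I'll release, rise and look.

play_rows --commands '[{"fingers": 15, "delta_pos": [0, 0, 0], "angular": [0, 0, 0]}, {"fingers": 30, "delta_pos": [0, 0, 0], "angular": [0, 0, 0]}, {"fingers": 50, "delta_pos": [0, 0, 0], "angular": [0, 0, 0]}, {"fingers": 50, "delta_pos": [0, 0, 0], "angular": [0, 0, 0]}, {"fingers": 50, "delta_pos": [0, 0, -2], "angular": [0, 0, 0]}, {"fingers": 50, "delta_pos": [0, 0, -4], "angular": [0, 0, 0]}, {"fingers": 50, "delta_pos": [0, 0, -5], "angular": [0, 0, 0]}, {"fingers": 50, "delta_pos": [0, 0, -5], "angular": [0, 0, 0]}, {"fingers": 50, "delta_pos": [0, 0, 0], "angular": [0, 0, 0]}, {"fingers": 50, "delta_pos": [0, 0, 0], "angular": [0, 0, 0]}]'

```text
clock: 9.07
tool_pos: [0.671, -0.127, 0.2106]
ee_rot: [3.142, -0.0, -2.956]
ft_force: [0.7, -0.3, 0.1]
finger_gap: 0.0474
```

```bash
python3 w.py base2; python3 -c "
from h import *
plan(376,-231.3,190,159.1)
w=np.load('w.npy');g=np.load('w.npz')['im']
V=g.max(-1).ravel();w=w.reshape(-1,3)
near=np.hypot(w[:,0]-.67,w[:,1]+.127)<.11
q=w[near&(w[:,2]>.025)&(w[:,2]<.036)&(V<90)];print('blocks',len(q),rect(q),np.median(q[:,2]))
q=w[near&(w[:,2]>.052)&(w[:,2]<.066)];print('handle',len(q),rect(q[:]),np.median(q[:,2]))
"
```

```text
turn [ 0.    -0.001  0.55 ] shift [ 23.82 -20.26   1.97] pos [ 670.8 -127.   209.7] F [-0.4  0.2 -0.2] gap 47.0 t 9.12
blocks 1863 [ 672.  -126.3  150.3  109.9   10.9] 0.030495472644098853
handle 823 [ 672.3 -126.9   60.3   11.4   10.8] 0.060599573398089024
```

View pics/base2.png

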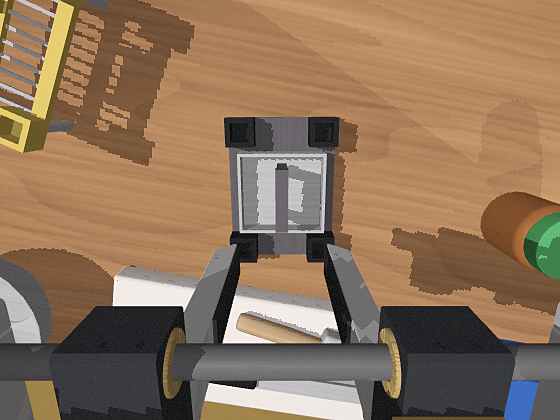

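The pan sits within 0.7 mm and 0.1° of the base centre: blocks centre (672.0, −126.3), handle (672.3, −126.9). On to the blue rack.

play_rows --commands '[{"fingers": 60, "delta_pos": [0, 0, 0], "angular": [0, 0, 0.138]}, {"fingers": 60, "delta_pos": [0, 0, 0], "angular": [0, 0, 0.138]}, {"fingers": 60, "delta_pos": [0, 0, 0], "angular": [0, 0, 0.137]}, {"fingers": 60, "delta_pos": [0, 0, 0], "angular": [0, 0, 0.137]}, {"fingers": 60, "delta_pos": [2.95, -2.5, 0], "angular": [0, 0, 0]}, {"fingers": 60, "delta_pos": [2.95, -2.5, 0], "angular": [0, 0, 0]}, {"fingers": 60, "delta_pos": [2.95, -2.5, 0], "angular": [0, 0, 0]}, {"fingers": 60, "delta_pos": [2.95, -2.5, 0], "angular": [0, 0, 0]}, {"fingers": 60, "delta_pos": [2.95, -2.5, 0], "angular": [0, 0, 0]}, {"fingers": 60, "delta_pos": [2.95, -2.5, 0], "angular": [0, 0, 0]}, {"fingers": 60, "delta_pos": [2.95, -2.5, 0], "angular": [0, 0, 0]}, {"fingers": 60, "delta_pos": [2.95, -2.5, 0], "angular": [0, 0, 0]}]'

```text
clock: 10.62
tool_pos: [0.3778, -0.2297, 0.2095]
ee_rot: [3.141, -0.002, 2.777]
ft_force: [-0.3, -0.5, 0.5]
finger_gap: 0.0569
```

play_rows --commands '[{"fingers": 60, "delta_pos": [0, 0, 0], "angular": [0, 0, 0]}, {"fingers": 60, "delta_pos": [0, 0, 0], "angular": [0, 0, 0]}]'

```text
clock: 10.88
tool_pos: [0.3796, -0.2296, 0.2101]
ee_rot: [3.141, -0.001, 2.776]
ft_force: [0.4, 0.7, -0.2]
finger_gap: 0.0564
```

```bash
cat > lk.py <<'E'
import sys
from h import *
# look at a rack from the wrist: x y (mm) block-top height, full height
x,y,zb,zt,lo,hi=[float(a)/1000 for a in sys.argv[2:8]]
g=np.load('w.npz')['im'];w=np.load('w.npy')
hsv=cv2.cvtColor(g,cv2.COLOR_RGB2HSV).astype(int);H=hsv[...,0]
col=(H>=lo*1000)&(H<=hi*1000)&(hsv[...,1]>110)
w=w.reshape(-1,3);near=(np.hypot(w[:,0]-x,w[:,1]-y)<.11)&col.ravel()
for n,z in(('blocks',zb),('handle',zt)):
    q=w[near&(abs(w[:,2]-z)<.006)];print(n,len(q),rect(q),np.round(np.median(q[:,2])*1000,1))
E
python3 w.py blue1; python3 lk.py blue1 376 -231 100 121 100 130; python3 -c "
from h import *
plan(376,-231.3,112,159.1)"
```

```text
blocks 2695 [ 376.5 -230.4  150.6  110.   -21. ] 100.3
handle 1234 [ 375.9 -230.5   60.3   11.7  -20.9] 121.4
turn [ 0.    -0.001  0.   ] shift [ 0.3  -0.31  9.81] pos [ 379.9 -229.5  210.1] F [-0.1  0.4 -0.5] gap 56.1 t 10.93
```

View pics/blue1.png

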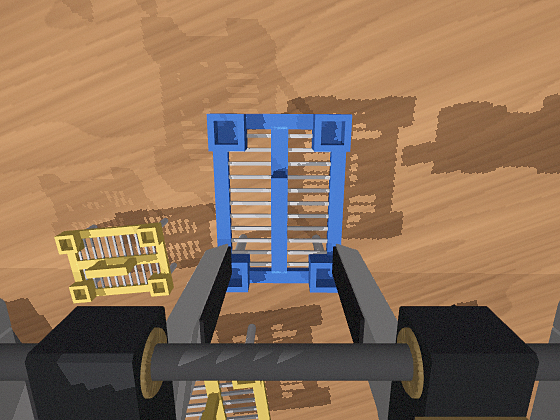

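The wrist view shows the blue rack square between the fingers, with its blocks at (226,132), (333,132), (238,272) and (322,272). I'll correct by 3 mm, go down, grip and lift.

play_rows --commands '[{"fingers": 60, "delta_pos": [0.33, -0.26, 1.8], "angular": [0, 0, 0]}, {"fingers": 60, "delta_pos": [0, 0, 2.5], "angular": [0, 0, 0]}, {"fingers": 60, "delta_pos": [0, 0, 2.5], "angular": [0, 0, 0]}, {"fingers": 60, "delta_pos": [0, 0, 2], "angular": [0, 0, 0]}, {"fingers": 60, "delta_pos": [0, 0, 1], "angular": [0, 0, 0]}, {"fingers": 60, "delta_pos": [0, 0, 0], "angular": [0, 0, 0]}, {"fingers": 60, "delta_pos": [0, 0, 0], "angular": [0, 0, 0]}, {"fingers": 0, "delta_pos": [0, 0, 0], "angular": [0, 0, 0]}, {"fingers": 0, "delta_pos": [0, 0, 0], "angular": [0, 0, 0]}, {"fingers": 0, "delta_pos": [0, 0, 0], "angular": [0, 0, 0]}, {"fingers": 0, "delta_pos": [0, 0, 0], "angular": [0, 0, 0]}, {"fingers": 0, "delta_pos": [0, 0, 0], "angular": [0, 0, 0]}]' --squeeze 50

```text
clock: 12.42
tool_pos: [0.3754, -0.2309, 0.1124]
ee_rot: [3.141, -0.0, 2.777]
ft_force: [0.9, 1.0, -0.6]
finger_gap: 0.0116
```

play_rows --commands '[{"fingers": 0, "delta_pos": [0, 0, 0], "angular": [0, 0, 0]}, {"fingers": 0, "delta_pos": [0, 0, -1], "angular": [0, 0, 0]}, {"fingers": 0, "delta_pos": [0, 0, -2], "angular": [0, 0, 0]}, {"fingers": 0, "delta_pos": [0, 0, -2.5], "angular": [0, 0, 0]}, {"fingers": 0, "delta_pos": [0, 0, -2.5], "angular": [0, 0, 0]}, {"fingers": 0, "delta_pos": [0, 0, -2], "angular": [0, 0, 0]}, {"fingers": 0, "delta_pos": [0, 0, 0], "angular": [0, 0, 0]}]'

```text
clock: 13.3
tool_pos: [0.3757, -0.2312, 0.2136]
ee_rot: [-3.141, 0.002, 2.777]
ft_force: [0.2, -0.9, -6.0]
finger_gap: 0.0115
```

```bash
python3 -c "
from h import *
plan(671.2,-126.7,212,190.8)"
```

```text
turn [-0.001  0.002 -0.553] shift [-30.99   4.73   0.16] pos [ 375.7 -231.2  213.6] F [ 0.2 -0.9 -6. ] gap 11.5 t 13.3
```

play_rows --commands '[{"fingers": 0, "delta_pos": [0, 0, 0], "angular": [0, 0, -0.111]}, {"fingers": 0, "delta_pos": [0, 0, 0], "angular": [0, 0, -0.111]}, {"fingers": 0, "delta_pos": [0, 0, 0], "angular": [0, 0, -0.111]}, {"fingers": 0, "delta_pos": [0, 0, 0], "angular": [0, 0, -0.11]}, {"fingers": 0, "delta_pos": [0, 0, 0], "angular": [0, 0, -0.11]}]'

```text
clock: 13.92
tool_pos: [0.375, -0.2307, 0.2113]
ee_rot: [3.14, -0.001, -2.95]
ft_force: [0.3, -0.7, -5.1]
finger_gap: 0.0116
```

play_rows --commands '[{"fingers": 0, "delta_pos": [-2.0, 0.4, 0], "angular": [0, 0, 0]}, {"fingers": 0, "delta_pos": [-3.0, 0.4, 0], "angular": [0, 0, 0]}, {"fingers": 0, "delta_pos": [-3.5, 0.5, 0], "angular": [0, 0, 0]}, {"fingers": 0, "delta_pos": [-3.5, 0.5, 0], "angular": [0, 0, 0]}, {"fingers": 0, "delta_pos": [-3.5, 0.5, 0], "angular": [0, 0, 0]}, {"fingers": 0, "delta_pos": [-3.5, 0.5, 0], "angular": [0, 0, 0]}, {"fingers": 0, "delta_pos": [-3.5, 0.5, 0], "angular": [0, 0, 0]}, {"fingers": 0, "delta_pos": [-3.5, 0.5, 0], "angular": [0, 0, 0]}, {"fingers": 0, "delta_pos": [-3.0, 0.5, 0], "angular": [0, 0, 0]}, {"fingers": 0, "delta_pos": [-2.0, 0.4, 0], "angular": [0, 0, 0]}, {"fingers": 0, "delta_pos": [0, 0, 0], "angular": [0, 0, 0]}, {"fingers": 0, "delta_pos": [0, 0, 0], "angular": [0, 0, 0]}]'

```text
clock: 15.42
tool_pos: [0.6705, -0.127, 0.2113]
ee_rot: [3.141, -0.002, -2.954]
ft_force: [0.1, -0.1, -5.5]
finger_gap: 0.0117
```

```bash
python3 w.py blue2; python3 lk.py blue2 672 -127 202 223 100 130; python3 -c "
from h import *
plan(671.2,-126.7,212,190.8)
w=np.load('w.npy').reshape(-1,3);V=np.load('w.npz')['im'].max(-1).ravel()
near=np.hypot(w[:,0]-.67,w[:,1]+.127)<.11
q=w[near&(w[:,2]>.025)&(w[:,2]<.036)&(V<90)];print('baseblocks',len(q),rect(q))
"
```

```text
blocks 4198 [ 629.9 -134.2  110.2   66.5  -79.3] 199.4
handle 2774 [ 671.  -126.5   60.8   12.1   10.9] 220.2
turn [ 0.    -0.001 -0.001] shift [-0.08  0.03 -0.01] pos [ 670.5 -127.2  211.9] F [-0.1 -0.5 -4.7] gap 11.6 t 15.47
baseblocks 1014 [ 671.7 -126.4  149.8  109.6   10.8]
```

View pics/blue2.png

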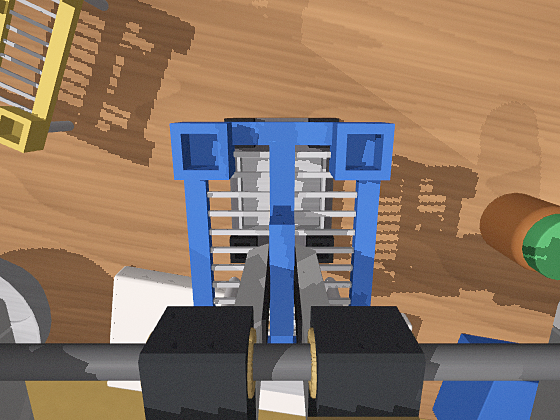

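The held blue rack is within 0.7 mm of the base centre and at the same yaw. The wrist view shows base blocks peeking out behind the rack near row 120. Lowering.

play_rows --commands '[{"fingers": 0, "delta_pos": [-0.07, 0, 1.5], "angular": [0, 0, 0]}, {"fingers": 0, "delta_pos": [0, 0, 2], "angular": [0, 0, 0]}, {"fingers": 0, "delta_pos": [0, 0, 1.5], "angular": [0, 0, 0]}, {"fingers": 0, "delta_pos": [0, 0, 0.8], "angular": [0, 0, 0]}, {"fingers": 0, "delta_pos": [0, 0, 0.6], "angular": [0, 0, 0]}, {"fingers": 0, "delta_pos": [0, 0, 0.5], "angular": [0, 0, 0]}, {"fingers": 0, "delta_pos": [0, 0, 0.4], "angular": [0, 0, 0]}, {"fingers": 0, "delta_pos": [0, 0, 0.4], "angular": [0, 0, 0]}, {"fingers": 0, "delta_pos": [0, 0, 0.4], "angular": [0, 0, 0]}, {"fingers": 0, "delta_pos": [0, 0, 0], "angular": [0, 0, 0]}]'

```text
clock: 16.73
tool_pos: [0.6717, -0.1266, 0.1311]
ee_rot: [3.141, -0.0, -2.953]
ft_force: [-1.0, -0.6, -4.9]
finger_gap: 0.0114
```

play_rows --commands '[{"fingers": 0, "delta_pos": [0, 0, 0.3], "angular": [0, 0, 0]}, {"fingers": 0, "delta_pos": [0, 0, 0.2], "angular": [0, 0, 0]}, {"fingers": 0, "delta_pos": [0, 0, 0.1], "angular": [0, 0, 0]}, {"fingers": 0, "delta_pos": [0, 0, 0.1], "angular": [0, 0, 0]}, {"fingers": 0, "delta_pos": [0, 0, 0], "angular": [0, 0, 0]}, {"fingers": 0, "delta_pos": [0, 0, 0], "angular": [0, 0, 0]}]'

```text
clock: 17.48
tool_pos: [0.6719, -0.1267, 0.1246]
ee_rot: [-3.142, 0.0, -2.953]
ft_force: [-0.4, 0.2, -3.4]
finger_gap: 0.0114
```

play_rows --commands '[{"fingers": 0, "delta_pos": [0, 0, 0.07], "angular": [0, 0, 0]}, {"fingers": 0, "delta_pos": [0, 0, 0], "angular": [0, 0, 0]}, {"fingers": 0, "delta_pos": [0, 0, 0], "angular": [0, 0, 0]}]'

```text
clock: 17.85
tool_pos: [0.672, -0.1267, 0.1244]
ee_rot: [-3.141, 0.001, -2.953]
ft_force: [-2.1, 1.9, 4.8]
finger_gap: 0.0116
```

play_rows --commands '[{"fingers": 15, "delta_pos": [0, 0, 0], "angular": [0, 0, 0]}, {"fingers": 30, "delta_pos": [0, 0, 0], "angular": [0, 0, 0]}, {"fingers": 50, "delta_pos": [0, 0, 0], "angular": [0, 0, 0]}, {"fingers": 50, "delta_pos": [0, 0, 0], "angular": [0, 0, 0]}, {"fingers": 50, "delta_pos": [0, 0, -2], "angular": [0, 0, 0]}, {"fingers": 50, "delta_pos": [0, 0, -3], "angular": [0, 0, 0]}, {"fingers": 50, "delta_pos": [0, 0, -3], "angular": [0, 0, 0]}, {"fingers": 50, "delta_pos": [0, 0, -3], "angular": [0, 0, 0]}, {"fingers": 50, "delta_pos": [0, 0, 0], "angular": [0, 0, 0]}, {"fingers": 50, "delta_pos": [0, 0, 0], "angular": [0, 0, 0]}]'

```text
clock: 19.1
tool_pos: [0.6716, -0.1267, 0.2334]
ee_rot: [3.141, -0.001, -2.953]
ft_force: [0.2, -0.5, -0.7]
finger_gap: 0.0471
```

```bash
python3 w.py blue3; python3 lk.py blue3 672 -127 112 133 100 130; python3 -c "
from h import *
plan(576.8,-381.2,200,166.2)"
```

```text
blocks 2259 [ 672.5 -126.2  150.3  110.    10.3] 112.3
handle 1127 [ 672.1 -126.    60.3   11.8   11.1] 133.4
turn [ 0.    -0.001  0.429] shift [  3.12 -26.98   3.28] pos [ 671.5 -126.6  232.8] F [ 0.5 -0.4 -0.5] gap 47.1 t 19.15
```

Blue is fully down: block tops at 112.3 mm against 112 expected, centre (672.3, −126.1). Next is the large yellow rack.

play_rows --commands '[{"fingers": 60, "delta_pos": [0, 0, 0], "angular": [0, 0, 0.143]}, {"fingers": 60, "delta_pos": [0, 0, 0], "angular": [0, 0, 0.143]}, {"fingers": 60, "delta_pos": [0, 0, 0], "angular": [0, 0, 0.143]}, {"fingers": 60, "delta_pos": [0.4, -3.4, 0], "angular": [0, 0, 0]}, {"fingers": 60, "delta_pos": [0.4, -3.4, 0.4], "angular": [0, 0, 0]}, {"fingers": 60, "delta_pos": [0.4, -3.4, 0.4], "angular": [0, 0, 0]}, {"fingers": 60, "delta_pos": [0.4, -3.4, 0.5], "angular": [0, 0, 0]}, {"fingers": 60, "delta_pos": [0.4, -3.4, 0.5], "angular": [0, 0, 0]}, {"fingers": 60, "delta_pos": [0.4, -3.4, 0.5], "angular": [0, 0, 0]}, {"fingers": 60, "delta_pos": [0.4, -3.4, 0.5], "angular": [0, 0, 0]}, {"fingers": 60, "delta_pos": [0.3, -3.2, 0.5], "angular": [0, 0, 0]}, {"fingers": 60, "delta_pos": [0, 0, 0], "angular": [0, 0, 0]}]'

```text
clock: 20.65
tool_pos: [0.576, -0.383, 0.199]
ee_rot: [3.141, -0.002, 2.898]
ft_force: [-0.3, 0.9, 0.3]
finger_gap: 0.0568
```

play_rows --commands '[{"fingers": 60, "delta_pos": [0, 0, 0], "angular": [0, 0, 0]}, {"fingers": 60, "delta_pos": [0, 0, 0], "angular": [0, 0, 0]}]'

```text
clock: 20.9
tool_pos: [0.5778, -0.3805, 0.2008]
ee_rot: [3.142, -0.0, 2.902]
ft_force: [0.2, 0.2, -0.1]
finger_gap: 0.0564
```

```bash
python3 w.py yel1; python3 lk.py yel1 577 -381 85 106 18 36; python3 -c "
from h import *
plan(576.8,-381.2,97,166.2)"
```

```text
blocks 2636 [ 578.2 -379.7  149.9  110.2  -13.8] 85.3
handle 1147 [ 577.9 -379.6   60.5   11.4  -14. ] 106.4
turn [0.    0.    0.001] shift [ 0.08 -0.09 10.39] pos [ 577.8 -380.6  200.9] F [-0.1  0.5 -0.3] gap 56.3 t 20.95
```

play_rows --commands '[{"fingers": 60, "delta_pos": [0, 0, 2.4], "angular": [0, 0, 0]}, {"fingers": 60, "delta_pos": [0, 0, 2.5], "angular": [0, 0, 0]}, {"fingers": 60, "delta_pos": [0, 0, 2.5], "angular": [0, 0, 0]}, {"fingers": 60, "delta_pos": [0, 0, 2], "angular": [0, 0, 0]}, {"fingers": 60, "delta_pos": [0, 0, 1], "angular": [0, 0, 0]}, {"fingers": 60, "delta_pos": [0, 0, 0], "angular": [0, 0, 0]}, {"fingers": 60, "delta_pos": [0, 0, 0], "angular": [0, 0, 0]}, {"fingers": 0, "delta_pos": [0, 0, 0], "angular": [0, 0, 0]}, {"fingers": 0, "delta_pos": [0, 0, 0], "angular": [0, 0, 0]}, {"fingers": 0, "delta_pos": [0, 0, 0], "angular": [0, 0, 0]}, {"fingers": 0, "delta_pos": [0, 0, 0], "angular": [0, 0, 0]}, {"fingers": 0, "delta_pos": [0, 0, 0], "angular": [0, 0, 0]}]'

```text
clock: 22.45
tool_pos: [0.5774, -0.3814, 0.0967]
ee_rot: [3.141, 0.0, 2.901]
ft_force: [0.4, 0.5, -1.3]
finger_gap: 0.0115
```

play_rows --commands '[{"fingers": 0, "delta_pos": [0, 0, 0], "angular": [0, 0, 0]}, {"fingers": 0, "delta_pos": [0, 0, -1], "angular": [0, 0, 0]}, {"fingers": 0, "delta_pos": [0, 0, -2], "angular": [0, 0, 0]}, {"fingers": 0, "delta_pos": [0, 0, -3], "angular": [0, 0, 0]}, {"fingers": 0, "delta_pos": [0, 0, -4], "angular": [0, 0, 0]}, {"fingers": 0, "delta_pos": [0, 0, -4], "angular": [0, 0, 0]}, {"fingers": 0, "delta_pos": [0, 0, -3], "angular": [0, 0, 0]}, {"fingers": 0, "delta_pos": [0, 0, -1], "angular": [0, 0, 0]}, {"fingers": 0, "delta_pos": [0, 0, 0], "angular": [0, 0, 0]}, {"fingers": 0, "delta_pos": [0, 0, 0], "angular": [0, 0, 0]}]'

```text
clock: 23.7
tool_pos: [0.5771, -0.3813, 0.2752]
ee_rot: [3.141, -0.002, 2.901]
ft_force: [-0.3, -0.3, -2.9]
finger_gap: 0.0114
```

```bash
python3 -c "
from h import *
plan(671.9,-126.7,277,190.8)"
```

```text
turn [ 0.001 -0.002 -0.429] shift [-14.09  23.23  -0.18] pos [ 577.1 -381.3  275.2] F [-0.3 -0.3 -2.9] gap 11.4 t 23.7
```

play_rows --commands '[{"fingers": 0, "delta_pos": [0, 0, 0], "angular": [0, 0, -0.108]}, {"fingers": 0, "delta_pos": [0, 0, 0], "angular": [0, 0, -0.107]}, {"fingers": 0, "delta_pos": [0, 0, 0], "angular": [0, 0, -0.107]}, {"fingers": 0, "delta_pos": [0, 0, 0], "angular": [0, 0, -0.107]}, {"fingers": 0, "delta_pos": [-1.0, 1.8, 0], "angular": [0, 0, 0]}, {"fingers": 0, "delta_pos": [-2.0, 3.3, 0], "angular": [0, 0, 0]}, {"fingers": 0, "delta_pos": [-2.1, 3.4, 0], "angular": [0, 0, 0]}, {"fingers": 0, "delta_pos": [-2.1, 3.4, 0], "angular": [0, 0, 0]}, {"fingers": 0, "delta_pos": [-2.1, 3.4, 0], "angular": [0, 0, 0]}, {"fingers": 0, "delta_pos": [-2.0, 3.3, 0], "angular": [0, 0, 0]}, {"fingers": 0, "delta_pos": [-1.8, 2.8, 0], "angular": [0, 0, 0]}, {"fingers": 0, "delta_pos": [-1.0, 1.8, 0], "angular": [0, 0, 0]}]'

```text
clock: 25.2
tool_pos: [0.6727, -0.1247, 0.2761]
ee_rot: [3.141, -0.001, -2.953]
ft_force: [-0.4, -0.6, -3.0]
finger_gap: 0.0115
```

play_rows --commands '[{"fingers": 0, "delta_pos": [0, 0, 0], "angular": [0, 0, 0]}, {"fingers": 0, "delta_pos": [0, 0, 0], "angular": [0, 0, 0]}, {"fingers": 0, "delta_pos": [0, 0, 0], "angular": [0, 0, 0]}]'

```text
clock: 25.58
tool_pos: [0.6721, -0.1283, 0.2768]
ee_rot: [-3.141, -0.0, -2.955]
ft_force: [0.3, -0.6, -2.1]
finger_gap: 0.0116
```

```bash
python3 w.py yel2; python3 lk.py yel2 672 -127 112 284 18 36; python3 lk.py yel2 672 -127 112 133 100 130; python3 -c "
from h import *
plan(671.9,-126.7,277,190.8)"
```

```text
blocks 0 [0. 0. 0. 0. 0.] nan
handle 2885 [ 672.6 -127.8   61.2   12.8   11.6] 286.8
blocks 923 [ 670.1 -126.3  145.8  109.9   10.7] 112.2
handle 0 [0. 0. 0. 0. 0.] nan
turn [-0.    -0.    -0.002] shift [-0.    0.15 -0.02] pos [ 672.2 -128.2  276.8] F [ 0.4 -0.1 -3.1] gap 11.5 t 25.62
  return _methods._mean(a, axis=axis, dtype=dtype,
  ret = ret.dtype.type(ret / rcount)
  return _methods._mean(a, axis=axis, dtype=dtype,
  ret = ret.dtype.type(ret / rcount)
```

View pics/yel2.png

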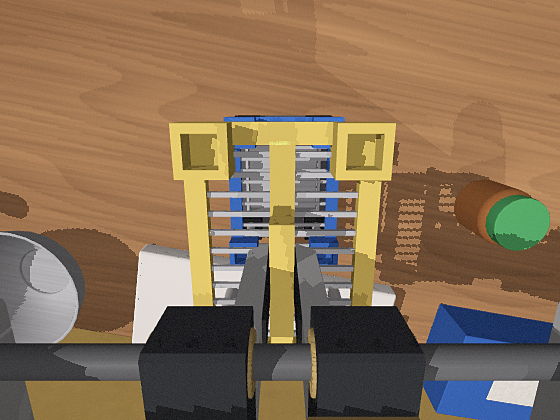

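The held yellow rack is 1.5 mm off in y over the blue rack and square to it. I'll correct that and lower; the TCP should seat at about z = 193 mm.

play_rows --commands '[{"fingers": 0, "delta_pos": [0, 0.15, 1.5], "angular": [0, 0, 0]}, {"fingers": 0, "delta_pos": [0, 0, 2], "angular": [0, 0, 0]}, {"fingers": 0, "delta_pos": [0, 0, 1.3], "angular": [0, 0, 0]}, {"fingers": 0, "delta_pos": [0, 0, 0.7], "angular": [0, 0, 0]}, {"fingers": 0, "delta_pos": [0, 0, 0.6], "angular": [0, 0, 0]}, {"fingers": 0, "delta_pos": [0, 0, 0.4], "angular": [0, 0, 0]}, {"fingers": 0, "delta_pos": [0, 0, 0.4], "angular": [0, 0, 0]}, {"fingers": 0, "delta_pos": [0, 0, 0.4], "angular": [0, 0, 0]}, {"fingers": 0, "delta_pos": [0, 0, 0.4], "angular": [0, 0, 0]}, {"fingers": 0, "delta_pos": [0, 0, 0], "angular": [0, 0, 0]}, {"fingers": 0, "delta_pos": [0, 0, 0], "angular": [0, 0, 0]}]'

```text
clock: 27.0
tool_pos: [0.6722, -0.1257, 0.1999]
ee_rot: [-3.142, 0.0, -2.953]
ft_force: [0.0, -0.3, -3.0]
finger_gap: 0.0114
```

play_rows --commands '[{"fingers": 0, "delta_pos": [0, 0, 0.3], "angular": [0, 0, 0]}, {"fingers": 0, "delta_pos": [0, 0, 0.2], "angular": [0, 0, 0]}, {"fingers": 0, "delta_pos": [0, 0, 0.1], "angular": [0, 0, 0]}, {"fingers": 0, "delta_pos": [0, 0, 0.1], "angular": [0, 0, 0]}, {"fingers": 0, "delta_pos": [0, 0, 0.05], "angular": [0, 0, 0]}, {"fingers": 0, "delta_pos": [0, 0, 0], "angular": [0, 0, 0]}, {"fingers": 0, "delta_pos": [0, 0, 0], "angular": [0, 0, 0]}]'

```text
clock: 27.88
tool_pos: [0.6722, -0.1258, 0.1924]
ee_rot: [-3.142, 0.0, -2.953]
ft_force: [-0.6, -0.2, -1.5]
finger_gap: 0.0116
```

play_rows --commands '[{"fingers": 0, "delta_pos": [0, 0, 0.06], "angular": [0, 0, 0]}, {"fingers": 0, "delta_pos": [0, 0, 0], "angular": [0, 0, 0]}, {"fingers": 0, "delta_pos": [0, 0, 0], "angular": [0, 0, 0]}]'

```text
clock: 28.25
tool_pos: [0.6723, -0.1257, 0.192]
ee_rot: [-3.141, 0.001, -2.953]
ft_force: [-0.8, 0.7, 2.8]
finger_gap: 0.0113
```

play_rows --commands '[{"fingers": 15, "delta_pos": [0, 0, 0], "angular": [0, 0, 0]}, {"fingers": 30, "delta_pos": [0, 0, 0], "angular": [0, 0, 0]}, {"fingers": 50, "delta_pos": [0, 0, 0], "angular": [0, 0, 0]}, {"fingers": 50, "delta_pos": [0, 0, 0], "angular": [0, 0, 0]}, {"fingers": 50, "delta_pos": [0, 0, -2], "angular": [0, 0, 0]}, {"fingers": 50, "delta_pos": [0, 0, -3], "angular": [0, 0, 0]}, {"fingers": 50, "delta_pos": [0, 0, -3], "angular": [0, 0, 0]}, {"fingers": 50, "delta_pos": [0, 0, -3], "angular": [0, 0, 0]}, {"fingers": 50, "delta_pos": [0, 0, 0], "angular": [0, 0, 0]}, {"fingers": 50, "delta_pos": [0, 0, 0], "angular": [0, 0, 0]}]'

```text
clock: 29.5
tool_pos: [0.672, -0.1257, 0.3003]
ee_rot: [3.141, -0.001, -2.953]
ft_force: [-0.6, 0.7, -0.4]
finger_gap: 0.0468
```

```bash
python3 w.py yel3; python3 lk.py yel3 672 -127 181 202 18 36; python3 -c "
from h import *
plan(563.4,363.2,220,190.3)"
```

```text
blocks 2287 [ 672.5 -124.7  150.3  110.2   10.6] 181.1
handle 1154 [ 672.2 -124.4   60.3   11.7   10.5] 202.1
turn [ 0.001 -0.002  0.008] shift [ 1.93 50.04  8.  ] pos [ 671.9 -125.7  300. ] F [ 0.2 -0.2 -0.7] gap 47.3 t 29.55
```

Yellow is fully down, with block tops at 181.1 mm against 181 expected. Now the cover.

play_rows --commands '[{"fingers": 60, "delta_pos": [0.2, 2.5, 0], "angular": [0, 0, 0.008]}, {"fingers": 60, "delta_pos": [0.2, 4.5, 0], "angular": [0, 0, 0]}, {"fingers": 60, "delta_pos": [0.2, 4.9, 0], "angular": [0, 0, 0]}, {"fingers": 60, "delta_pos": [0.2, 4.9, 0], "angular": [0, 0, 0]}, {"fingers": 60, "delta_pos": [0.2, 4.9, 1], "angular": [0, 0, 0]}, {"fingers": 60, "delta_pos": [0.2, 4.9, 1], "angular": [0, 0, 0]}, {"fingers": 60, "delta_pos": [0.2, 4.9, 2], "angular": [0, 0, 0]}, {"fingers": 60, "delta_pos": [0.2, 4.9, 2], "angular": [0, 0, 0]}, {"fingers": 60, "delta_pos": [0.2, 4.9, 2], "angular": [0, 0, 0]}, {"fingers": 60, "delta_pos": [0.1, 4.9, 2], "angular": [0, 0, 0]}, {"fingers": 60, "delta_pos": [0, 3.8, 1], "angular": [0, 0, 0]}, {"fingers": 60, "delta_pos": [0, 0, 0], "angular": [0, 0, 0]}]'

```text
clock: 31.05
tool_pos: [0.5621, 0.3645, 0.1891]
ee_rot: [-3.141, -0.003, -2.958]
ft_force: [0.8, -0.1, -0.1]
finger_gap: 0.0563
```

play_rows --commands '[{"fingers": 60, "delta_pos": [0, 0, 0], "angular": [0, 0, 0]}, {"fingers": 60, "delta_pos": [0, 0, 0], "angular": [0, 0, 0]}]'

```text
clock: 31.3
tool_pos: [0.5641, 0.3616, 0.1919]
ee_rot: [3.142, 0.0, -2.963]
ft_force: [0.5, -0.1, 0.2]
finger_gap: 0.0563
```

```bash
python3 w.py cov1; python3 -c "
from h import *
plan(563.4,363.2,87,190.3)
w=np.load('w.npy').reshape(-1,3)
near=np.hypot(w[:,0]-.5634,w[:,1]-.3632)<.11
for a,b in((.053,.063),(.090,.102)):
  q=w[near&(w[:,2]>a)&(w[:,2]<b)];print(len(q),rect(q),np.median(q[:,2]))
"
```

```text
turn [ 0.     0.    -0.001] shift [ 0.05  0.16 10.5 ] pos [564.2 361.7 192. ] F [ 0.7 -0.3 -0. ] gap 56.3 t 31.35
18674 [565.  366.2 150.2 110.5  10.2] 0.05844651495547476
1177 [564.6 366.1  60.5  11.8  10.1] 0.09643912487279949
```

View pics/cov1.png

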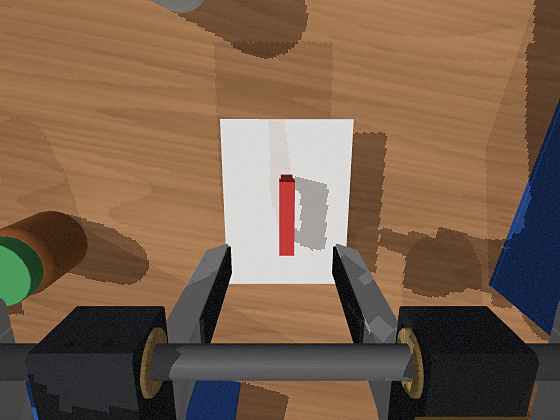

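The wrist view shows the white cover at (222–353, 119–283), with the red handle at column 287, about 3 mm off in tool y. I'll correct, go down, grip and lift.

play_rows --commands '[{"fingers": 60, "delta_pos": [-0.05, 0.3, 2.5], "angular": [0, 0, 0]}, {"fingers": 60, "delta_pos": [0, 0, 2.5], "angular": [0, 0, 0]}, {"fingers": 60, "delta_pos": [0, 0, 2.5], "angular": [0, 0, 0]}, {"fingers": 60, "delta_pos": [0, 0, 2], "angular": [0, 0, 0]}, {"fingers": 60, "delta_pos": [0, 0, 1], "angular": [0, 0, 0]}, {"fingers": 60, "delta_pos": [0, 0, 0], "angular": [0, 0, 0]}, {"fingers": 60, "delta_pos": [0, 0, 0], "angular": [0, 0, 0]}, {"fingers": 0, "delta_pos": [0, 0, 0], "angular": [0, 0, 0]}, {"fingers": 0, "delta_pos": [0, 0, 0], "angular": [0, 0, 0]}, {"fingers": 0, "delta_pos": [0, 0, 0], "angular": [0, 0, 0]}, {"fingers": 0, "delta_pos": [0, 0, 0], "angular": [0, 0, 0]}, {"fingers": 0, "delta_pos": [0, 0, 0], "angular": [0, 0, 0]}]'

```text
clock: 32.85
tool_pos: [0.5636, 0.3657, 0.0866]
ee_rot: [-3.142, -0.0, -2.961]
ft_force: [0.3, 0.5, -0.3]
finger_gap: 0.0112
```

play_rows --commands '[{"fingers": 0, "delta_pos": [0, 0, 0], "angular": [0, 0, 0]}, {"fingers": 0, "delta_pos": [0, 0, -1], "angular": [0, 0, 0]}, {"fingers": 0, "delta_pos": [0, 0, -2], "angular": [0, 0, 0]}, {"fingers": 0, "delta_pos": [0, 0, -3], "angular": [0, 0, 0]}, {"fingers": 0, "delta_pos": [0, 0, -4], "angular": [0, 0, 0]}, {"fingers": 0, "delta_pos": [0, 0, -4], "angular": [0, 0, 0]}, {"fingers": 0, "delta_pos": [0, 0, -4], "angular": [0, 0, 0]}, {"fingers": 0, "delta_pos": [0, 0, -4], "angular": [0, 0, 0]}, {"fingers": 0, "delta_pos": [0, 0, -2], "angular": [0, 0, 0]}, {"fingers": 0, "delta_pos": [0, 0, 0], "angular": [0, 0, 0]}, {"fingers": 0, "delta_pos": [0, 0, 0], "angular": [0, 0, 0]}]'

```text
clock: 34.22
tool_pos: [0.5633, 0.3656, 0.3258]
ee_rot: [-3.141, -0.001, -2.961]
ft_force: [-0.4, -0.4, -3.5]
finger_gap: 0.0119
```

```bash
python3 -c "
from h import *
plan(672.1,-125.7,325,190.7)"
```

```text
turn [-0.    -0.001 -0.007] shift [ -1.57 -50.29   0.08] pos [563.3 365.6 325.8] F [-0.4 -0.4 -3.5] gap 11.9 t 34.23
```

play_rows --commands '[{"fingers": 0, "delta_pos": [-0.2, -2.5, 0], "angular": [0, 0, -0.007]}, {"fingers": 0, "delta_pos": [-0.2, -4.5, 0], "angular": [0, 0, 0]}, {"fingers": 0, "delta_pos": [-0.2, -5, 0], "angular": [0, 0, 0]}, {"fingers": 0, "delta_pos": [-0.2, -5, 0], "angular": [0, 0, 0]}, {"fingers": 0, "delta_pos": [-0.2, -5, 0], "angular": [0, 0, 0]}, {"fingers": 0, "delta_pos": [-0.1, -5, 0], "angular": [0, 0, 0]}, {"fingers": 0, "delta_pos": [-0.1, -5, 0], "angular": [0, 0, 0]}, {"fingers": 0, "delta_pos": [-0.1, -5, 0], "angular": [0, 0, 0]}, {"fingers": 0, "delta_pos": [-0.1, -5, 0], "angular": [0, 0, 0]}, {"fingers": 0, "delta_pos": [-0.1, -4.3, 0], "angular": [0, 0, 0]}, {"fingers": 0, "delta_pos": [-0.1, -2.8, 0], "angular": [0, 0, 0]}, {"fingers": 0, "delta_pos": [0, -1.2, 0], "angular": [0, 0, 0]}]'

```text
clock: 35.72
tool_pos: [0.6726, -0.1269, 0.3252]
ee_rot: [3.141, -0.002, -2.956]
ft_force: [-0.5, 0.3, -3.2]
finger_gap: 0.0116
```

play_rows --commands '[{"fingers": 0, "delta_pos": [0, 0, 0], "angular": [0, 0, 0]}, {"fingers": 0, "delta_pos": [0, 0, 0], "angular": [0, 0, 0]}, {"fingers": 0, "delta_pos": [0, 0, 0], "angular": [0, 0, 0]}]'

```text
clock: 36.1
tool_pos: [0.6727, -0.1245, 0.3269]
ee_rot: [-3.142, 0.0, -2.953]
ft_force: [0.3, 0.0, -2.4]
finger_gap: 0.0116
```

```bash
python3 w.py cov2; python3 -c "
from h import *
plan(672.1,-125.7,251.6,190.7)
w=np.load('w.npy').reshape(-1,3)
near=np.hypot(w[:,0]-.672,w[:,1]+.1257)<.11
q=w[near&(w[:,2]>.327)&(w[:,2]<.339)];print(len(q),rect(q),np.median(q[:,2]))
"
```

```text
turn [-0.     0.     0.001] shift [ 0.08 -0.09  7.53] pos [ 672.7 -124.6  326.9] F [-0.9 -0.  -3.4] gap 11.6 t 36.15
3371 [ 672.3 -121.3   60.4   34.4   27.5] 0.3366169536400012
```

```bash
python3 lk.py cov2 672 -125 264 335 0 8 2>/dev/null; python3 lk.py cov2 672 -125 181 202 18 36 2>/dev/null
```

```text
blocks 0 [0. 0. 0. 0. 0.] nan
handle 2682 [ 673.9 -124.3   60.8   13.4   10.1] 336.7
blocks 469 [ 601.  -138.2  110.     5.2  -79.2] 181.2
handle 0 [0. 0. 0. 0. 0.] nan
```

View pics/cov2.png

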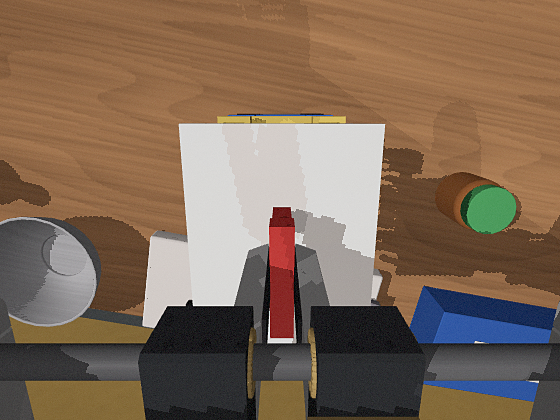

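The held cover is about 1.5 mm too far in +x over the yellow rack, whose edge shows at row 120. I'll correct and lower; the TCP should seat at about z = 251.6 mm.

play_rows --commands '[{"fingers": 0, "delta_pos": [0.13, -0.04, 1.5], "angular": [0, 0, 0]}, {"fingers": 0, "delta_pos": [0, 0, 1.6], "angular": [0, 0, 0]}, {"fingers": 0, "delta_pos": [0, 0, 1.0], "angular": [0, 0, 0]}, {"fingers": 0, "delta_pos": [0, 0, 0.6], "angular": [0, 0, 0]}, {"fingers": 0, "delta_pos": [0, 0, 0.5], "angular": [0, 0, 0]}, {"fingers": 0, "delta_pos": [0, 0, 0.4], "angular": [0, 0, 0]}, {"fingers": 0, "delta_pos": [0, 0, 0.4], "angular": [0, 0, 0]}, {"fingers": 0, "delta_pos": [0, 0, 0.4], "angular": [0, 0, 0]}, {"fingers": 0, "delta_pos": [0, 0, 0.4], "angular": [0, 0, 0]}, {"fingers": 0, "delta_pos": [0, 0, 0], "angular": [0, 0, 0]}, {"fingers": 0, "delta_pos": [0, 0, 0], "angular": [0, 0, 0]}]'

```text
clock: 37.52
tool_pos: [0.6716, -0.1262, 0.2588]
ee_rot: [-3.141, 0.0, -2.954]
ft_force: [0.1, 0.2, -2.5]
finger_gap: 0.0118
```

play_rows --commands '[{"fingers": 0, "delta_pos": [0, 0, 0.3], "angular": [0, 0, 0]}, {"fingers": 0, "delta_pos": [0, 0, 0.2], "angular": [0, 0, 0]}, {"fingers": 0, "delta_pos": [0, 0, 0.1], "angular": [0, 0, 0]}, {"fingers": 0, "delta_pos": [0, 0, 0.1], "angular": [0, 0, 0]}, {"fingers": 0, "delta_pos": [0, 0, 0.1], "angular": [0, 0, 0]}, {"fingers": 0, "delta_pos": [0, 0, 0], "angular": [0, 0, 0]}, {"fingers": 0, "delta_pos": [0, 0, 0], "angular": [0, 0, 0]}]'

```text
clock: 38.4
tool_pos: [0.6716, -0.1262, 0.251]
ee_rot: [-3.141, 0.001, -2.954]
ft_force: [-0.9, 1.1, 0.2]
finger_gap: 0.0115
```

Contact at the expected height. Releasing and rising.

play_rows --commands '[{"fingers": 15, "delta_pos": [0, 0, 0], "angular": [0, 0, 0]}, {"fingers": 30, "delta_pos": [0, 0, 0], "angular": [0, 0, 0]}, {"fingers": 50, "delta_pos": [0, 0, 0], "angular": [0, 0, 0]}, {"fingers": 50, "delta_pos": [0, 0, 0], "angular": [0, 0, 0]}, {"fingers": 50, "delta_pos": [0, 0, -2], "angular": [0, 0, 0]}, {"fingers": 50, "delta_pos": [0, 0, -3], "angular": [0, 0, 0]}, {"fingers": 50, "delta_pos": [0, 0, -3], "angular": [0, 0, 0]}, {"fingers": 50, "delta_pos": [0, 0, -3], "angular": [0, 0, 0]}, {"fingers": 50, "delta_pos": [0, 0, 0], "angular": [0, 0, 0]}, {"fingers": 50, "delta_pos": [0, 0, 0], "angular": [0, 0, 0]}]'

```text
clock: 39.65
tool_pos: [0.6715, -0.1261, 0.3593]
ee_rot: [3.141, -0.001, -2.954]
ft_force: [0.3, 0.4, -0.9]
finger_gap: 0.0473
```

```bash
python3 w.py cov3
python3 - <<'E'
from h import *
w=np.load('w.npy').reshape(-1,3)
near=np.hypot(w[:,0]-.672,w[:,1]+.1257)<.11
for a,b in((.217,.229),(.255,.268)):
  q=w[near&(w[:,2]>a)&(w[:,2]<b)];A=np.c_[q[:,:2],np.ones(len(q))];c=np.linalg.lstsq(A,q[:,2],rcond=None)[0]
  print(len(q),rect(q),np.median(q[:,2]),'tilt deg',np.degrees(c[:2]))
im,d=bot.get_image('side')
cv2.imwrite('pics/side1.png',cv2.resize(im[120:300,150:430,::-1],None,fx=2.8,fy=2.8,interpolation=cv2.INTER_CUBIC))
im,d=bot.get_image('top');w=cloud('top',d);hsv=cv2.cvtColor(im,cv2.COLOR_RGB2HSV).astype(int)
for n,m,s in(('cup',hsv[...,2]<70,np.s_[235:270,165:200]),('jar',(abs(hsv[...,0]-62)<23)&(hsv[...,1]>100),np.s_[140:175,210:240])):
  q=w[s][m[s]];q=q[q[:,2]>.07];print(n,len(q),rect(q),np.median(q[:,2]))
s=bot.state();print(s['clock'],s['tool_pos'],s['ft_force'])
E
```

```text
17772 [ 672.6 -125.8  149.6  110.2   10.6] 0.22287773931500313 tilt deg [-0.07508747  0.00944103]
1112 [ 672.5 -125.6   60.2   11.6   10.4] 0.26081872271955275 tilt deg [ 0.17102702 -0.22481053]
cup 500 [391.2 235.1  66.6  64.2 -75.3] 0.10307325428152236
jar 348 [659.9 129.5  58.5  56.6   1.9] 0.08460793974425262
39.8 [ 0.6714553  -0.12613824  0.35935026] [0.57465907 0.60654435 0.10344429]
```

View pics/side1.png

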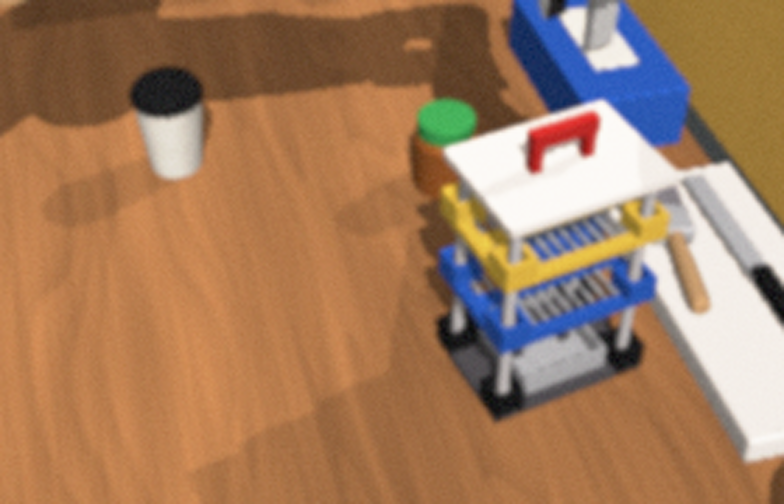

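The side crop shows the full stack standing level with the cover on top (cover at about (560,165), base at (540,370)). The cup and jar are upright and unmoved. Handing in.

```bash
python3 -c "
from station import bot
print(bot.sign_off())"
```

```text
the job is handed in; nothing more can be done
None
```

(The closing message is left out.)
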